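# Switch bench extraction to the slot hood

### The arm

A 7-joint arm with a two-finger parallel gripper is mounted at the origin on the work surface. World frame = base frame: x ahead of the robot, y to its left, z up, the work surface at z = 0. Lengths are in m, angles in rad, forces in N, time in s.
With the tool pointing down it reaches from about 0.425 to 0.925 m from the base axis. Payload 6.8 kg.
Tool frame: the origin (TCP) lies at the very end of the fingers, on their centre line; the grasp point (between the pads) lies 19 mm behind it; z points along the fingers, y is the line along which they close (so a half turn about z gives the same grasp; the last joint's range is limited). The gripper opens to 85 mm and grips with 20 to 120 N. Pads are 22 mm wide; open, the fingers measure 114 mm over their backs; the gripper's body (76 mm by 85 mm) begins 54 mm behind the grasp point. The pads swing forward as they close: fully open they stand 13 mm farther back than shut.
Start: joints at [1.126, 0.477, 0.022, 1.555, -0.011, 1.109, -0.083], TCP at [0.223, -0.637, 0.231] pointing down, gripper open.
Joint ranges: [-2.96, 2.96], [-0.34, 2.1], [-1.41, 1.46], [0.24, 2.44], [-1.37, 4.51], [0.17, 1.92], [-2.96, 2.96]. Speed limits (rad/s): [2.39, 2.39, 3.14, 3.14, 3.14, 3.14, 3.14].

### API

Orientations are given as a rotation vector (axis times angle).
In Python, from bench import r gives the robot as it stands.
- The arm moves only by the tool play_rows, never from a script. Its argument "targets" is text: rows parted by semicolons, each of 5 numbers parted by spaces: the closure, from -1 (fully open) to 1 (shut), then the shift along the tool's x, y, z in m, then the turn about the tool's z in rad. In form: gripper dx dy dz spin; .... A call has 1 to 8 rows; each row is the pose to reach, as a shift and turn from the pose commanded when the call began, along the tool's axes at that moment; what a row does not reach only later rows make up. A row lasts 1/12 s, in which the tool goes at most 41.7 mm and 7.16 degrees, less where a joint would pass 70% of its speed; a pose out of reach is approached as far as the arm can. A call with a gripper value outside its range is refused whole. The fingers move at their own pace and stop on an object; "squeeze" is the grip in N (left out, the last holds). Time passes only in rows, so rows that repeat a pose let the fingers close. It gives the time, the measured TCP pose, the force, the opening and the grip force at its end, in the units of the state.
- r.get_obs(): the state, without advancing time (a new reading comes with each control period).
- r.grab_frame(name): name is "scene" or "top" or "wrist"; returns the picture (400x640x3 uint8, red, green, blue); there is no depth.
- r.camera_info(name): a dict with "fov_y" (degrees; the focal length in pixels is half the picture's height over the tangent of half this angle, whatever the lens; pixels are square), "cx", "cy" (the principal point, pixels), "k1" (the pictures are not rectified: a ray, as slopes to the right and down, at radius r is drawn at 1 + k1 r^2 times it, then the intrinsics apply), "position" and "rotation" of the camera in the world. Camera axes: x right, y down, z forward; pixel columns grow to the right and rows downward; lengths in m; the calibration is good to about 2 mm. A picture is of the moment at which its call begins: read the wrist's pose just before it. camera_info takes no time and is no camera call; for the wrist camera it gives the pose at the moment of the call.
- r.hand_in(): hands the job in; it is judged then, once.
The state is a dict: "clock": time; "joints": joint angles; "qvel": joint speeds; "tau": joint torques, N m; "tcp_pos": TCP position; "orientation": TCP orientation; "contact_force": force on the tool from outside, world axes, zero at the start; "moment": the same for the moment, N m; "grip_width": finger opening in m; "gripper_force": force on a finger pad.
Only numpy, scipy, OpenCV 4.12 (cv2) and the standard library are available. Lean on these libraries where they do the work, as an engineer would, in place of code of your own. Each camera call takes 0.05 s, during which the arm holds its last target. There are 200 camera calls.

### The job

The next batch of mouldings will be brushed off at the extraction inlet with the wide slot hood, so give it the suction: push the damper lever of the idle inlet (the one with the round cone hood) fully shut against its stop, and open the slot hood's damper until its lever lies centred over the yellow marker on its own dial. The levers stay where they are left; do not disturb the tub, tape roll, bottle or roller.

Things in the scene. Friction and masses are not known exactly. Their poses are not given: they have to be found in the camera images.
- slot: The fixed extraction inlet with the wide blue slot hood (168 mm wide, mouth 127 mm out along -x, top 121 mm above the bench). A 75 mm metal duct lies level along its x, centre 85 mm up; at +x an elbow and riser (centre 125 mm out) go through the bench. A white dial plate with the damper lever sits above the duct. Origin: on the bench under the lever's vertical axis.
- slot_dial (a point): Corner point of the white quarter-round dial plate (68 mm radius, upper face 159 mm above the bench) of the slot-hood inlet, on the lever's vertical axis. Its axes are the inlet's: the lever points along +y when shut, along -x (over the hood) when fully open. Black ticks every 15 degrees between the two.
- slot_lever (a joint): Damper lever of the slot-hood inlet, rad: 0 = shut (on its stop, across the duct), 1.571 = fully open (on its stop, along the duct); opening is counter-clockwise seen from above. A friction washer holds it wherever it is left; about 4 N sideways on the red grip moves it.
- slot_grip (a point): Centre of the red grip of the slot-hood damper lever: 50 mm long (80 to 130 mm from the axis, centre 105), 20 mm wide, 20 mm tall (163 to 183 mm above the bench). What lies below it is at least 25 mm lower. Nearer the axis the lever is a bare steel bar 12 mm wide. The point's y axis points outwards along the lever.
- slot_mark (a point): Middle of the upper face of the yellow setting marker of the slot-hood inlet: a clip 26 mm wide, 26 mm long, clamped to the dial's edge under the lever's path, centre 63 mm from the axis. The bar passes over it without touching; on setting, the bar is centred over it. The point's y axis points outwards from the axis.
- cone: The fixed extraction inlet with the round blue cone hood (mouth 106 mm across, 122 mm out along -x, top 138 mm above the bench). A 75 mm metal duct lies level along its x, centre 85 mm up; at +x an elbow and riser (centre 125 mm out) go through the bench. A white dial plate with the damper lever sits above the duct. Origin: on the bench under the lever's vertical axis.
- cone_dial (a point): Corner point of the white quarter-round dial plate (68 mm radius, upper face 159 mm above the bench) of the cone-hood inlet, on the lever's vertical axis. Its axes are the inlet's: the lever points along +y when shut, along -x (over the hood) when fully open. Black ticks every 15 degrees between the two.
- cone_lever (a joint): Damper lever of the cone-hood inlet, rad: 0 = shut (on its stop, across the duct), 1.571 = fully open (on its stop, along the duct); opening is counter-clockwise seen from above. A friction washer holds it wherever it is left; about 4 N sideways on the red grip moves it.
- cone_grip (a point): Centre of the red grip of the cone-hood damper lever: 50 mm long (80 to 130 mm from the axis, centre 105), 20 mm wide, 20 mm tall (163 to 183 mm above the bench). What lies below it is at least 25 mm lower. Nearer the axis the lever is a bare steel bar 12 mm wide. The point's y axis points outwards along the lever.
- cone_mark (a point): Middle of the upper face of the yellow setting marker of the cone-hood inlet: a clip 26 mm wide, 26 mm long, clamped to the dial's edge under the lever's path, centre 63 mm from the axis. The bar passes over it without touching; on setting, the bar is centred over it. The point's y axis points outwards from the axis.
- tub: Open blue plastic tub of black mouldings, 160 x 110 x 75 mm tall, loose on the bench. Origin: centre of its underside.
- tape: Roll of cream tape lying flat, 110 mm across, 48 mm tall, loose. Origin: centre of its underside.
- bottle: White cleaner bottle with blue cap, 60 mm across, 170 mm tall, standing loose between the two risers. Origin: centre of its underside; z axis up the bottle.
- roller: Cleaning roller with red handle lying along its own y, 230 mm long, 44 mm tall, loose. Origin: on the bench under its middle; the white roll is towards +y, the handle towards -y.
Mind the look-alikes: they are no part of the job. Leave any orange look-alike of the bottle alone.

How it is judged:
At the end, for the whole second after the job is handed in: The slot hood's lever points within 0.10 rad of its yellow marker (bar within the marker's width); the cone hood's lever is within 0.07 rad of its shut stop; both at rest; bottle upright (within 0.2 rad); tub, tape roll, bottle and roller within 20 mm of their starts (angle between the y axis of slot_grip and the y axis of slot_mark, either way round below 0.1 rad and value of joint cone_lever below 0.07 rad and velocity of joint slot_lever between -0.02 and 0.02 rad/s and velocity of joint cone_lever between -0.02 and 0.02 rad/s and angle between bottle's own z axis and vertical below 0.2 rad and distance of each of tub, tape, bottle, roller from where it was at the start of the episode below 0.02 m); the robot touches nothing.
It fails at once if the tub is knocked away (over 20 mm) (distance of tub from where it was at the start of the episode above 0.02 m).
It fails at once if the tape is knocked away (over 20 mm) (distance of tape from where it was at the start of the episode above 0.02 m).
It fails at once if the bottle is knocked away (over 20 mm) (distance of bottle from where it was at the start of the episode above 0.02 m).
It fails at once if the roller is knocked away (over 20 mm) (distance of roller from where it was at the start of the episode above 0.02 m).
It fails at once if the bottle is tipped (angle between bottle's own z axis and vertical above 0.35 rad).
It also fails if it takes over 54 s, if anything falls off the work surface, if the arm or the gripper's body presses on something with over 40 N, if the wrist force passes 120 N, or if a joint passes its speed limit or range.

## Working session

There is one attempt and no reset: what is moved stays moved. The work goes in short steps, Python scripts to look and compute and a tool call to move; the robot and the scene stay as the last step left them, time stands still between calls to the robot, and variables do not carry over. Pictures are saved under pics/ and viewed, at most 10 in all, crops included, and the job is handed in when it is done.

Besides the shell and the picture viewer there is one more tool, called as a command line: name --argument value ..., lists and objects as JSON in quotes. play_rows: Moves the arm, as the interface text tells. Its arguments: {"type":"object","properties":{"targets":{"type":"string"},"squeeze":{"type":"number"}},"required":["targets"]}

```bash
mkdir -p pics; python3 - <<'E'
from bench import r
import cv2
for n in ("top","scene"):
    im=r.grab_frame(n); cv2.imwrite(f"pics/{n}0.png",im[:,:,::-1])
    print(n,r.camera_info(n))
o=r.get_obs();print(o)
E
```

```text
top {'fov_y': 50.36346746722127, 'cx': 317.3515335704851, 'cy': 207.8650912079598, 'k1': -0.005013314847328992, 'position': array([ 0.32767727, -0.03033937,  1.28786901]), 'rotation': array([-2.08578814,  2.12380571, -0.17568637])}
scene {'fov_y': 49.2764846016664, 'cx': 323.19765863243725, 'cy': 202.52107519058657, 'k1': -0.001485696246055393, 'position': array([0.98287039, 0.66889293, 0.94726271]), 'rotation': array([-0.79608214, -2.61921332,  1.07076556])}
{'clock': 0.1, 'joints': array([ 1.12586309,  0.47773667,  0.02233799,  1.55631231, -0.01150244,
        1.10931726, -0.08309746]), 'qvel': array([-0.00063969, -0.00101291,  0.00057179, -0.00437538,  0.00010898,
        0.00138584,  0.00101179]), 'tau': array([ 4.06000836e-03, -5.97761643e+01,  1.61284313e+00, -2.81958729e+01,
        1.26517258e-02,  5.00096648e-03,  4.84295902e-05]), 'tcp_pos': array([ 0.22290966, -0.63657975,  0.23042696]), 'orientation': array([-3.09556041e+00, -5.26371027e-01,  6.10886301e-04]), 'contact_force': array([-0.23766402,  0.12857588, -0.33338081]), 'moment': array([-0.01461753, -0.03885884,  0.01268436]), 'gripper_force': 0.0, 'grip_width': 0.08551920932258449}
```

View pics/top0.png

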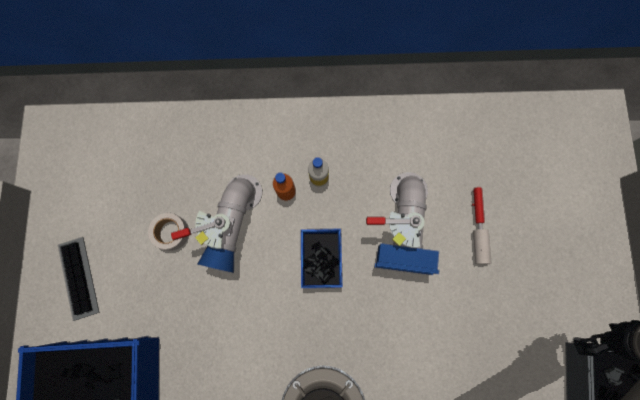

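View pics/scene0.png

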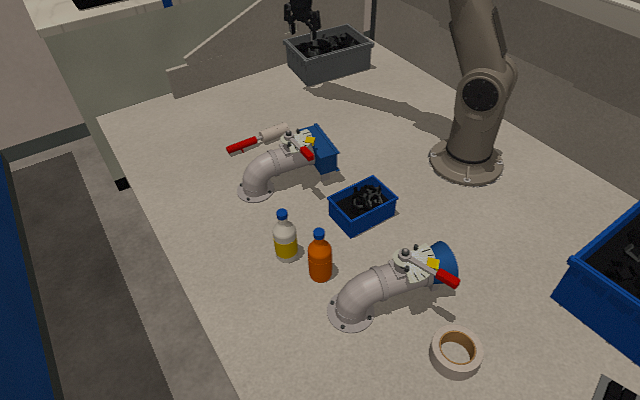

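The top view shows the cone inlet at left (axis about (219,223), red grip (180,235), marker (202,239)). The slot inlet is at right (axis about (415,221), grip (376,220), marker (399,240)). I'll enlarge both.

```bash
cat > h.py <<'E'
import numpy as np, cv2
from scipy.spatial.transform import Rotation as R
def px2w(c,u,v,z,h=400):
    f=h/2/np.tan(np.radians(c['fov_y'])/2)
    d=np.array([(u-c['cx'])/f,(v-c['cy'])/f]); p=d.copy()
    for _ in range(9): p=d/(1+c['k1']*(p@p))
    w=R.from_rotvec(c['rotation']).as_matrix()@np.r_[p,1]; P=c['position']
    return P+w*(z-P[2])/w[2]
E
python3 - <<'E'
import cv2,numpy as np
im=cv2.imread("pics/top0.png")
a=[cv2.resize(im[190:280,x:x+100],None,fx=4,fy=6*4/6,interpolation=cv2.INTER_CUBIC) for x in (150,355)]
cv2.imwrite("pics/crop0.png",np.hstack(a))
E
```

```text
(no output)
```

View pics/crop0.png

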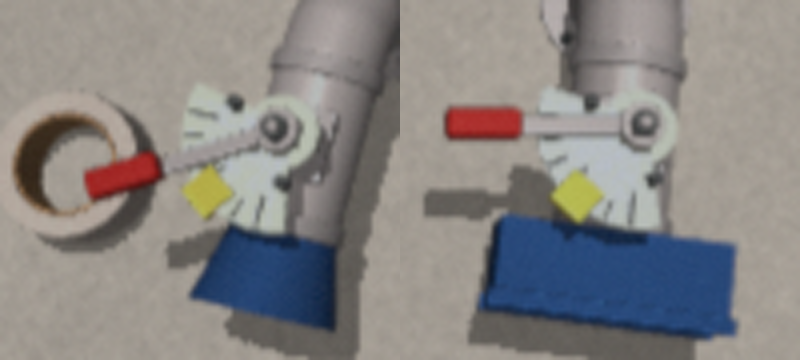

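```bash
python3 - <<'E'
from bench import r
from h import *
c=r.camera_info("top")
for n,a,g,m in (("cone",(219.25,221.25),(180.75,234),(202,238)),("slot",(416.25,220.5),(376,220.5),(399.25,239))):
    A=px2w(c,*a,.19);G=px2w(c,*g,.183);M=px2w(c,*m,.162)
    f=lambda v:(np.linalg.norm(v[:2]),np.arctan2(v[1],v[0]))
    print(n,A,G,M,"grip",f(G-A),"mark",f(M-A),"reach",np.linalg.norm(A[:2]),np.linalg.norm(G[:2]))
for n,ps in (("conehood",[(150+190/4,190+297/4),(150+335/4,190+328/4)]),("slothood",[(355+25.,190+215/4),(355+84,190+243/4)])):
    q=[px2w(c,*p,.1 if n=="conehood" else .121) for p in ps]; d=q[1]-q[0]; print(n,np.linalg.norm(d),np.arctan2(d[1],d[0])+np.pi)
E
```

```text
cone [0.51570362 0.26004252 0.19      ] [0.48476169 0.36356995 0.183     ] [0.47581266 0.31279533 0.162     ] grip (np.float64(0.10805245234172398), np.float64(1.8612222481966758)) mark (np.float64(0.06613734377308325), np.float64(2.2182451028414487)) reach 0.577557217543217 0.6059513205544184
slot [ 0.50726701 -0.25577068  0.19      ] [ 0.51054055 -0.15234531  0.183     ] [ 0.46319878 -0.21387207  0.162     ] grip (np.float64(0.10347717013855584), np.float64(1.5391555767905019)) mark (np.float64(0.06080708976830769), np.float64(2.3814269106956125)) reach 0.5681007456556495 0.532785838874293
conehood 0.10532949210404761 1.3492019581813512
slothood 0.16053863810806088 1.4328986236114378
```

```bash
cat >> h.py <<'E'
def go(r,*wps):
    "wps: (x,y,z,yaw of tool x) -> shift in tool axes, spin"
    o=r.get_obs(); M=R.from_rotvec(o['orientation']).as_matrix(); y0=np.arctan2(M[1,0],M[0,0])
    print("clock",round(o['clock'],2),"at",o['tcp_pos'].round(4),"yaw",round(y0,3),"tilt",M[2].round(3),"F",o['contact_force'].round(1))
    for w in wps: print("1 %.3f %.3f %.3f %.3f"%(*(M.T@(np.array(w[:3])-o['tcp_pos'])),y0-w[3]))
E
python3 -c "
from bench import r
from h import *
go(r,(.223,-.637,.29,.337),(.575,-.152,.28,-.03))"
```

```text
clock 0.1 at [ 0.2229 -0.6366  0.2304] yaw 0.337 tilt [-0.    -0.002 -1.   ] F [-0.2  0.1 -0.3]
1 -0.000 0.000 -0.060 -0.000
1 0.492 -0.341 -0.049 0.367
```

play_rows --targets "1 0 0 -0.035 0; 1 0.02 -0.015 -0.06 0.05; 1 0.05 -0.035 -0.06 0.1; 1 0.08 -0.055 -0.06 0.15; 1 0.11 -0.076 -0.06 0.2; 1 0.14 -0.097 -0.06 0.25; 1 0.17 -0.118 -0.06 0.3; 1 0.2 -0.139 -0.06 0.367"

```text
clock: 0.77
tcp_pos: [0.3665, -0.438, 0.291]
orientation: [-3.141, 0.051, 0.001]
contact_force: [-0.5, -0.2, -0.3]
grip_width: 0.0001
gripper_force: 0.0
```

```bash
python3 -c "
from bench import r
from h import *
go(r,(.575,-.152,.28,-.03))"
```

```text
clock 0.77 at [ 0.3665 -0.438   0.291 ] yaw -0.033 tilt [-0. -0. -1.] F [-0.5 -0.2 -0.3]
1 0.199 -0.293 0.011 -0.003
```

play_rows --targets "1 0.02 -0.03 0 0; 1 0.04 -0.06 0 0; 1 0.063 -0.093 0 0; 1 0.086 -0.126 0 0; 1 0.109 -0.16 0 0; 1 0.132 -0.194 0 0; 1 0.155 -0.228 0 0; 1 0.178 -0.262 0 0"

```text
clock: 1.43
tcp_pos: [0.5523, -0.1815, 0.2911]
orientation: [-3.141, 0.048, 0.001]
contact_force: [0.5, -1.4, -0.7]
grip_width: 0.0001
gripper_force: 0.0
```

```bash
python3 -c "
from bench import r
from h import *
import cv2
go(r,(.575,-.152,.28,-.03),(.575,-.152,.155,-.03))
c=r.camera_info('wrist');print(c)
cv2.imwrite('pics/w1.png',r.grab_frame('wrist')[:,:,::-1])"
```

```text
clock 1.43 at [ 0.5523 -0.1815  0.2911] yaw -0.03 tilt [-0. -0. -1.] F [ 0.5 -1.4 -0.7]
1 0.022 -0.030 0.011 -0.000
1 0.022 -0.030 0.136 -0.000
{'fov_y': 62.92507615601456, 'cx': 324.57910902894037, 'cy': 201.6433089034331, 'k1': 0.013048167491439448, 'position': array([ 0.62196245, -0.18331864,  0.43288215]), 'rotation': array([ 2.04217445, -2.10329451, -0.29525788])}
```

View pics/w1.png

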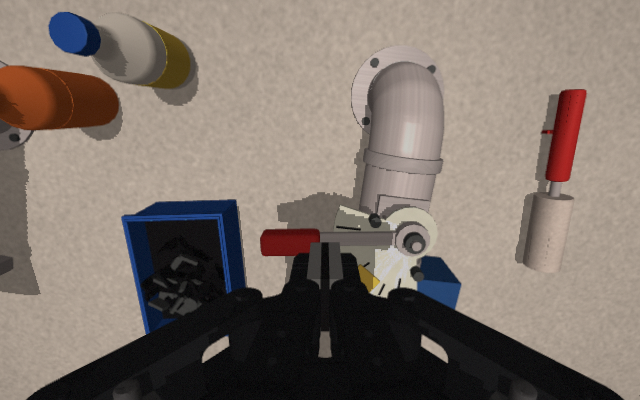

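The wrist view shows the slot grip at about (290,242), the pivot knob at (413,241), and the fingers just beyond the bar. The space on the +x side is clear.

```bash
python3 -c "
from h import *
c={'fov_y': 62.92507615601456, 'cx': 324.57910902894037, 'cy': 201.6433089034331, 'k1': 0.013048167491439448, 'position': np.array([ 0.62196245, -0.18331864,  0.43288215]), 'rotation': np.array([ 2.04217445, -2.10329451, -0.29525788])}
for p in ((262,243,.173),(319,241,.183),(413,241,.19)): print(px2w(c,*p))"
```

```text
[ 0.51202696 -0.12660816  0.173     ]
[ 0.51661968 -0.17583529  0.183     ]
[ 0.51736775 -0.25122615  0.19      ]
```

play_rows --targets "1 0.022 -0.03 0.02 0; 1 0.022 -0.03 0.055 0; 1 0.022 -0.03 0.09 0; 1 0.022 -0.03 0.12 0; 1 0.022 -0.03 0.136 0; 1 0.022 -0.03 0.136 0"

```text
clock: 1.98
tcp_pos: [0.5713, -0.1535, 0.1507]
orientation: [-3.14, 0.047, 0.013]
contact_force: [-0.6, -0.2, 0.2]
grip_width: -0.0002
gripper_force: 0.0
```

```bash
cat >> h.py <<'E'
def push(A,th,off,z=.152,rad=.105):
    u=np.array([np.cos(th),np.sin(th)]);n=np.array([u[1],-u[0]])
    return (*(np.array(A)+rad*u+off*n),z,th-np.pi/2)
S=(.508,-.255)
E
python3 -c "
from bench import r
from h import *
go(r,*[push(S,t,.021) for t in (1.5,1.6,1.7,1.8,1.9,2.0,2.1,2.2)])"
```

```text
clock 1.98 at [ 0.5713 -0.1535  0.1507] yaw -0.03 tilt [-0.008 -0.001 -1.   ] F [-0.6 -0.2  0.2]
1 -0.035 -0.001 -0.001 0.041
1 -0.046 -0.003 -0.001 -0.059
1 -0.056 -0.004 -0.001 -0.159
1 -0.067 -0.004 -0.001 -0.259
1 -0.078 -0.002 -0.001 -0.359
1 -0.088 -0.000 -0.001 -0.459
1 -0.098 0.003 -0.000 -0.559
1 -0.108 0.007 -0.000 -0.659
```

play_rows --targets "1 -0.035 -0.001 0 0.02; 1 -0.046 -0.003 0 -0.06; 1 -0.056 -0.004 0 -0.16; 1 -0.067 -0.004 0 -0.26; 1 -0.078 -0.002 0 -0.36; 1 -0.088 0 0 -0.46; 1 -0.098 0.003 0 -0.56; 1 -0.103 0.005 0 -0.61"

```text
clock: 2.65
tcp_pos: [0.4721, -0.1552, 0.1569]
orientation: [3.008, 0.906, 0.005]
contact_force: [2.1, 4.4, -0.4]
grip_width: 0.0002
gripper_force: 1.9
```

```bash
python3 -c "
from bench import r
from h import *
import cv2
go(r,push(S,2.15,.021),push(S,2.15,.06))
c=r.camera_info('wrist');print(c)
w=r.grab_frame('wrist');t=cv2.resize(r.grab_frame('top')[190:280,330:490],None,fx=4,fy=4,interpolation=2)
cv2.imwrite('pics/w2.png',np.vstack([cv2.resize(w,(480,300))[:,:,::-1],t[40:340,80:560,::-1]]))"
```

```text
clock 2.65 at [ 0.4721 -0.1552  0.1569] yaw 0.585 tilt [ 0.003  0.001 -1.   ] F [ 2.1  4.4 -0.4]
1 -0.004 -0.002 0.005 0.006
1 0.035 -0.002 0.005 0.006
{'fov_y': 62.92507615601456, 'cx': 324.57910902894037, 'cy': 201.6433089034331, 'k1': 0.013048167491439448, 'position': array([ 0.52970771, -0.11629693,  0.29896547]), 'rotation': array([ 2.54737135, -1.36641202, -0.18803979])}
```

View pics/w2.png

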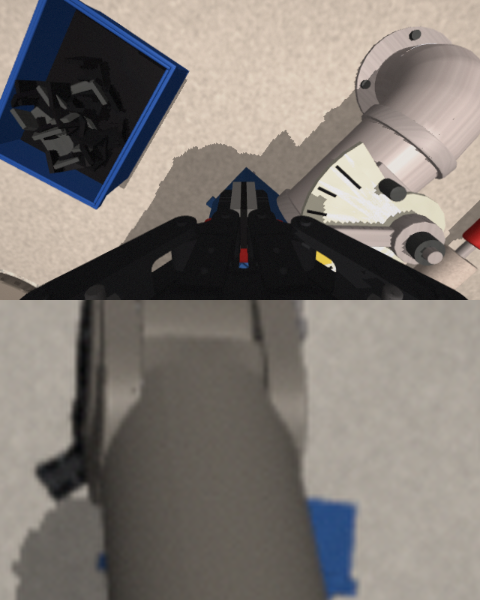

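The lever moves with the fingers at about 5 N. The arm hides it in the top view. I'll push a bit further, then back off and look.

```bash
python3 -c "
from bench import r
from h import *
go(r,*[push(S,t,.021) for t in (2.2,2.25,2.3)],push(S,2.3,.08),push(S,2.3,.12,.27))"
```

```text
clock 2.75 at [ 0.4718 -0.1561  0.1567] yaw 0.58 tilt [ 0.001  0.001 -1.   ] F [0.6 0.3 0. ]
1 -0.008 -0.003 0.005 -0.050
1 -0.013 -0.004 0.005 -0.100
1 -0.019 -0.004 0.005 -0.150
1 0.040 -0.013 0.005 -0.150
1 0.079 -0.019 -0.113 -0.150
```

play_rows --targets "1 -0.009 -0.003 0.003 -0.05; 1 -0.014 -0.004 0.003 -0.1; 1 -0.018 -0.004 0.003 -0.15; 1 -0.018 -0.004 0.003 -0.15; 1 0.01 -0.008 0.003 -0.15; 1 0.04 -0.013 0 -0.15; 1 0.065 -0.016 -0.03 -0.15; 1 0.085 -0.019 -0.06 -0.15"

```text
clock: 3.42
tcp_pos: [0.5327, -0.0919, 0.2154]
orientation: [-2.934, -1.117, 0.004]
contact_force: [0.9, 0.7, 0.1]
grip_width: 0.0
gripper_force: 0.0
```

play_rows --targets "1 0.02 0 -0.035 0; 1 0.03 0 -0.06 0; 1 0.03 0 -0.06 0"

```text
clock: 3.67
tcp_pos: [0.5595, -0.071, 0.2818]
orientation: [2.931, 1.12, 0.016]
contact_force: [0.4, 0.6, 0.8]
grip_width: -0.0003
gripper_force: 0.0
```

```bash
python3 -c "
from bench import r
from h import *
import cv2
go(r)
c=r.camera_info('wrist');print(c)
w=r.grab_frame('wrist')
cv2.imwrite('pics/w3.png',w[:,:,::-1])"
```

```text
clock 3.67 at [ 0.5595 -0.071   0.2818] yaw 0.73 tilt [ 0.008  0.007 -1.   ] F [0.4 0.6 0.8]
{'fov_y': 62.92507615601456, 'cx': 324.57910902894037, 'cy': 201.6433089034331, 'k1': 0.013048167491439448, 'position': array([ 0.60979418, -0.02400179,  0.42414552]), 'rotation': array([ 2.6350359 , -1.1783361 , -0.15073314])}
```

View pics/w3.png

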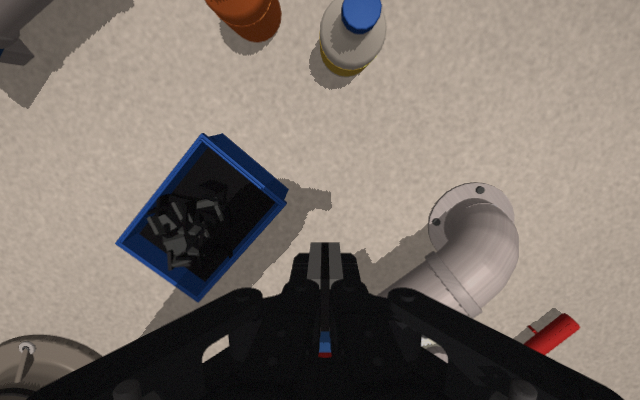

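The hand hides the slot lever, with only the tub, bottles and riser visible. I'll do the cone lever next and check the slot from the top camera once it's clear.

```bash
cat >> h.py <<'E'
C=(.516,.260)
E
python3 -c "
from bench import r
from h import *
go(r,push(C,1.9,-.07,.27))"
```

```text
clock 3.72 at [ 0.5574 -0.0723  0.2788] yaw 0.729 tilt [ 0.004  0.005 -1.   ] F [-0.5  0.3 -0. ]
1 0.167 -0.399 0.008 0.400
```

play_rows --targets "1 0.013 -0.03 0 0.04; 1 0.027 -0.065 0 0.08; 1 0.041 -0.1 0 0.12; 1 0.055 -0.135 0 0.16; 1 0.07 -0.17 0 0.2; 1 0.085 -0.205 0 0.25; 1 0.1 -0.24 0 0.3; 1 0.115 -0.275 0 0.35"

```text
clock: 4.38
tcp_pos: [0.4558, 0.2084, 0.2744]
orientation: [3.086, 0.583, -0.002]
contact_force: [1.5, -0.5, -0.5]
grip_width: -0.0001
gripper_force: 0.0
```

```bash
python3 -c "
from bench import r
from h import *
import cv2
go(r,push(C,1.9,-.07,.27),push(C,1.9,-.07))
t=r.grab_frame('top');cv2.imwrite('pics/t2f.png',t[:,:,::-1])
cv2.imwrite('pics/t2.png',cv2.resize(t[190:280,355:455],None,fx=6,fy=6,interpolation=2)[:,:,::-1])"
```

```text
clock 4.38 at [0.4558 0.2084 0.2744] yaw 0.374 tilt [-0.002  0.001 -1.   ] F [ 1.5 -0.5 -0.5]
1 0.010 -0.134 0.004 0.044
1 0.010 -0.134 0.122 0.044
```

View pics/t2.png

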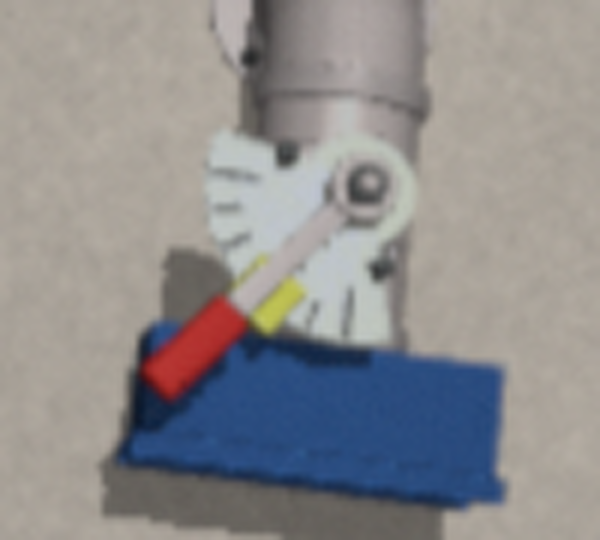

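The slot lever crosses the marker but shows more yellow on its lower right: inner grip mid (233,310), outer mid (155.5,388), marker centre (265,293), all in crop pixels. It needs a bit more opening.

```bash
python3 -c "
from bench import r
from h import *
c=r.camera_info('top')
p=lambda u,v,z:px2w(c,355+u/6,190+v/6,z)[:2]
a,b=p(233,310,.183),p(155.5,388,.183);M=p(265,293,.162);u=(b-a)/np.linalg.norm(b-a)
th=np.arctan2(u[1],u[0]);w=M-a;A2=(a+b)/2-.105*u
print(a,b,np.linalg.norm(b-a),'th',th,'perp',u[0]*w[1]-u[1]*w[0],'axis',A2, 'M',M)
for K in (A2,p(367,184,.19),np.array(S)):
  v=M-K;g=(a+b)/2-K;print(K,np.linalg.norm(v),np.linalg.norm(g),'mark',np.arctan2(v[1],v[0]),'lever',np.arctan2(g[1],g[0]))
"
```

```text
[ 0.45399024 -0.19611064] [ 0.42095844 -0.16126641] 0.0480126999109013 th 2.329498690364092 perp 0.005077245255771415 axis [ 0.50971227 -0.25489011] M [ 0.46364574 -0.21367586]
[ 0.50971227 -0.25489011] 0.061812128663182024 0.10500000000000004 mark 2.4117312895039382 lever 2.329498690364092
[ 0.50683288 -0.25552927] 0.06014013904884828 0.10351379894449132 mark 2.3718766608512207 lever 2.305060955558102
[ 0.508 -0.255] 0.060621651312654096 0.10391010495033252 mark 2.391545989843256 lever 2.3168119176034963
```

play_rows --targets "1 0.003 -0.035 0 0.04; 1 0.006 -0.07 0 0.04; 1 0.01 -0.105 0 0.04; 1 0.01 -0.134 0 0.04; 1 0.01 -0.134 0.04 0.04; 1 0.01 -0.134 0.08 0.04; 1 0.01 -0.134 0.12 0.04; 1 0.01 -0.134 0.12 0.04"

```text
clock: 5.1
tcp_pos: [0.413, 0.3311, 0.1476]
orientation: [3.089, 0.527, -0.019]
contact_force: [-1.0, -1.5, -0.7]
grip_width: -0.0002
gripper_force: 0.0
```

```bash
python3 -c "
from bench import r
from h import *
go(r,*[push(C,t,-.021) for t in (1.88,1.8,1.7,1.6,1.5,1.45,1.4,1.35,1.3)])"
```

```text
clock 5.1 at [0.413  0.3311 0.1476] yaw 0.338 tilt [-0.013  0.006 -1.   ] F [-1.  -1.5 -0.7]
1 0.056 -0.004 -0.005 0.029
1 0.064 -0.005 -0.005 0.109
1 0.075 -0.006 -0.005 0.209
1 0.085 -0.005 -0.006 0.309
1 0.096 -0.003 -0.006 0.409
1 0.101 -0.002 -0.006 0.459
1 0.106 -0.001 -0.006 0.509
1 0.111 0.001 -0.006 0.559
1 0.116 0.003 -0.006 0.609
```

play_rows --targets "1 0.03 -0.002 -0.002 0.02; 1 0.056 -0.004 -0.003 0.03; 1 0.066 -0.005 -0.003 0.12; 1 0.076 -0.006 -0.003 0.21; 1 0.086 -0.005 -0.003 0.31; 1 0.096 -0.003 -0.003 0.41; 1 0.101 -0.002 -0.003 0.46; 1 0.104 -0.001 -0.003 0.49"

```text
clock: 5.77
tcp_pos: [0.5141, 0.371, 0.1591]
orientation: [3.13, -0.242, -0.003]
contact_force: [-4.8, -2.5, -0.0]
grip_width: -0.0003
gripper_force: 1.8
```

```bash
python3 -c "
from bench import r
from h import *
go(r,*[push(C,t,-.021) for t in (1.4,1.35,1.3)])"
```

```text
clock 5.77 at [0.5141 0.371  0.1591] yaw -0.154 tilt [-0.002  0.002 -1.   ] F [-4.8 -2.5 -0. ]
1 -0.000 0.004 0.007 0.016
1 0.005 0.003 0.007 0.066
1 0.010 0.003 0.007 0.116
```

Now small steps until the stop pushes back.

play_rows --targets "1 0.003 0.003 0.003 0.04; 1 0.005 0.003 0.003 0.07; 1 0.007 0.003 0.003 0.07; 1 0.007 0.003 0.003 0.07"

```text
clock: 6.1
tcp_pos: [0.5207, 0.3685, 0.1563]
orientation: [-3.122, 0.344, 0.0]
contact_force: [-4.0, 1.7, 3.3]
grip_width: 0.0001
gripper_force: 2.1
```

play_rows --targets "1 0.002 0 0 0; 1 0.002 0 0 0; 1 0.002 0 0 0"

```text
clock: 6.35
tcp_pos: [0.5208, 0.3685, 0.1562]
orientation: [3.123, -0.342, -0.004]
contact_force: [-8.6, 0.8, 7.3]
grip_width: 0.0001
gripper_force: 4.5
```

play_rows --targets "1 0.002 0 0 0; 1 0.002 0 0 0; 1 0.002 0 0 0"

```text
clock: 6.6
tcp_pos: [0.5208, 0.3685, 0.1561]
orientation: [3.122, -0.34, -0.008]
contact_force: [-13.9, 0.4, 8.9]
grip_width: -0.0
gripper_force: 6.9
```

The force climbs while the tool stands still, so the lever is on its stop, at about 1.345 rad against the expected 1.35. I'll back off.

play_rows --targets "1 -0.02 0 0 0; 1 -0.05 0 0 0; 1 -0.07 0 -0.02 0; 1 -0.07 0 -0.06 0; 1 -0.07 0 -0.1 0; 1 -0.07 0.02 -0.125 0; 1 -0.06 0.055 -0.125 0; 1 -0.05 0.09 -0.125 -0.1"

```text
clock: 7.27
tcp_pos: [0.4573, 0.2905, 0.2831]
orientation: [-3.133, 0.184, -0.008]
contact_force: [1.2, -0.1, -0.7]
grip_width: 0.0003
gripper_force: 0.0
```

```bash
python3 -c "
from bench import r
from h import *
go(r,push(S,2.3,.075,.28),push(S,2.3,.075))"
```

```text
clock 7.27 at [0.4573 0.2905 0.2831] yaw -0.117 tilt [ 0.005 -0.003 -1.   ] F [ 1.2 -0.1 -0.7]
1 0.085 0.410 0.002 -0.847
1 0.085 0.410 0.130 -0.847
```

play_rows --targets "1 0.008 0.035 0 -0.07; 1 0.015 0.07 0 -0.14; 1 0.022 0.105 0 -0.21; 1 0.029 0.14 0 -0.28; 1 0.036 0.175 0 -0.35; 1 0.043 0.21 0 -0.42; 1 0.05 0.245 0 -0.49; 1 0.058 0.28 0 -0.57"

```text
clock: 7.93
tcp_pos: [0.4803, 0.0024, 0.281]
orientation: [3.06, 0.705, 0.002]
contact_force: [0.2, 0.3, -0.2]
grip_width: 0.0
gripper_force: 0.0
```

```bash
python3 -c "
from bench import r
from h import *
go(r,push(S,2.3,.075,.28),push(S,2.3,.075))"
```

```text
clock 7.93 at [0.4803 0.0024 0.281 ] yaw 0.453 tilt [ 0.001  0.002 -1.   ] F [ 0.2  0.3 -0.2]
1 -0.044 0.122 0.001 -0.276
1 -0.044 0.122 0.129 -0.276
```

play_rows --targets "1 -0.01 0.035 0 -0.08; 1 -0.025 0.07 0 -0.16; 1 -0.038 0.105 0 -0.24; 1 -0.044 0.122 0 -0.276; 1 -0.044 0.122 0.04 -0.276; 1 -0.044 0.122 0.08 -0.276; 1 -0.044 0.122 0.12 -0.276; 1 -0.044 0.122 0.128 -0.276"

```text
clock: 8.6
tcp_pos: [0.4897, -0.1245, 0.1473]
orientation: [-2.934, -1.114, 0.012]
contact_force: [-1.2, 0.3, -0.8]
grip_width: -0.0004
gripper_force: 0.0
```

```bash
python3 -c "
from bench import r
from h import *
go(r,*[push(S,t,.021) for t in (2.3,2.375)])"
```

```text
clock 8.6 at [ 0.4897 -0.1245  0.1473] yaw 0.726 tilt [-0.006 -0.006 -1.   ] F [-1.2  0.3 -0.8]
1 -0.052 0.005 -0.004 -0.004
1 -0.060 0.003 -0.004 -0.079
```

play_rows --targets "1 -0.025 0.002 0 0; 1 -0.045 0.004 0 0; 1 -0.053 0.004 0 -0.02; 1 -0.057 0.003 0 -0.05; 1 -0.06 0.003 0 -0.08; 1 -0.06 0.003 0 -0.08; 1 -0.06 0.003 0 -0.08"

```text
clock: 9.18
tcp_pos: [0.4515, -0.1665, 0.1537]
orientation: [2.889, 1.23, 0.002]
contact_force: [-0.9, -0.1, -0.9]
grip_width: -0.0002
gripper_force: 0.0
```

```bash
python3 -c "
from bench import r
from h import *
go(r,*[push(S,t,.021) for t in (2.3,2.375)])"
```

```text
clock 9.18 at [ 0.4515 -0.1665  0.1537] yaw 0.805 tilt [ 0.     0.002 -1.   ] F [-0.9 -0.1 -0.9]
1 0.004 -0.001 0.002 0.076
1 -0.004 -0.003 0.002 0.001
```

play_rows --targets "1 -0.002 -0.001 0 0; 1 -0.002 -0.001 0 0; 1 -0.002 -0.001 0 0"

```text
clock: 9.43
tcp_pos: [0.4497, -0.1666, 0.153]
orientation: [2.889, 1.231, 0.003]
contact_force: [2.6, 0.2, 0.5]
grip_width: -0.0001
gripper_force: 1.3
```

play_rows --targets "1 -0.002 -0.001 0 0; 1 -0.002 -0.001 0 0; 1 -0.002 -0.001 0 0"

```text
clock: 9.68
tcp_pos: [0.4469, -0.1672, 0.1525]
orientation: [2.89, 1.232, 0.001]
contact_force: [3.2, 0.7, 1.9]
grip_width: 0.0002
gripper_force: 1.6
```

play_rows --targets "1 0.02 0 0 0; 1 0.055 0 0 0; 1 0.07 0 -0.035 0; 1 0.07 0 -0.075 0; 1 0.07 0 -0.115 0; 1 0.08 -0.03 -0.125 0; 1 0.09 -0.065 -0.125 0; 1 0.1 -0.1 -0.125 0"

```text
clock: 10.35
tcp_pos: [0.4424, -0.0258, 0.2776]
orientation: [2.891, 1.228, -0.001]
contact_force: [-0.2, 1.0, -0.3]
grip_width: 0.0
gripper_force: 0.0
```

play_rows --targets "1 0.02 -0.03 0 0; 1 0.035 -0.065 0 0; 1 0.05 -0.1 0 0; 1 0.065 -0.135 0 0; 1 0.065 -0.135 0 0"

```text
clock: 10.77
tcp_pos: [0.3875, 0.1199, 0.277]
orientation: [-2.884, -1.244, 0.003]
contact_force: [-0.8, -0.4, 0.9]
grip_width: 0.0001
gripper_force: 0.0
```

```bash
python3 -c "
from bench import r
from h import *
import cv2
go(r,push(S,2.3,.075,.28))
t=r.grab_frame('top');cv2.imwrite('pics/t3f.png',t[:,:,::-1])
a=[cv2.resize(t[190:290,x:x+100],None,fx=4,fy=4,interpolation=2)[:,:,::-1] for x in (150,355)]
cv2.imwrite('pics/t3.png',np.hstack(a))"
```

```text
clock 10.77 at [0.3875 0.1199 0.277 ] yaw 0.815 tilt [-0.001 -0.002 -1.   ] F [-0.8 -0.4  0.9]
1 -0.106 0.247 -0.003 0.086
```

View pics/t3.png

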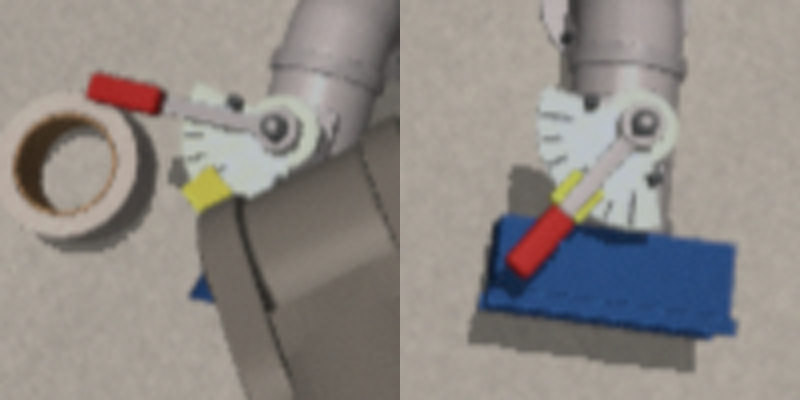

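The cone lever lies against its stop, and the slot bar now splits the marker about evenly. Checking in numbers.

```bash
python3 -c "
from bench import r
from h import *
c=r.camera_info('top')
p=lambda u,v,z,x=355:px2w(c,x+u/4,190+v/4,z)[:2]
a,b=p(162,213,.183),p(116,273,.183);M=px2w(c,355+265/6,190+293/6,.162)[:2]
for K in (np.array([.5097,-.2549]),np.array(S)):
  v=M-K;g=(a+b)/2-K;print(np.linalg.norm(g),np.linalg.norm(b-a),'mark',np.arctan2(v[1],v[0]),'lever',np.arctan2(g[1],g[0]),np.arctan2(*(b-a)[::-1]))
A=p(277,126,.19,150);G=p(125,93,.183,150);v=G-A;print('cone',np.linalg.norm(v),np.arctan2(v[1],v[0]))
"
```

```text
0.10582217937804617 0.04945461524841341 mark 2.4114796509532583 lever 2.4136073099565407 2.4528976376074363
0.10462658644353273 0.04945461524841341 mark 2.391545989843256 lever 2.4020824930367755 2.4528976376074363
cone 0.10796044527540463 1.3314477897995272
```

Both levers are within tolerance: the slot is within about 0.02 rad of its marker and the cone is on its stop. The arm is clear, so I'm handing in.

```bash
python3 -c "
from bench import r
print(r.hand_in())"
```

```text
the job is handed in; nothing more can be done
None
```

I pushed the cone hood's lever shut against its stop and set the slot hood's lever over its yellow marker (within about 0.02 rad by the top camera); the job is handed in at about 11 s, and no verdict was returned.

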